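# Dispense a tube adapter and hold it hole-up

### The job

Press the pedal of the adapter dispenser fully down to its stop with the gripper, so that the tube adapter waiting in its lane rolls out into the open tray at the front. Pick that adapter up, find out which of its two ends has the blind hole, and turn it so that the hole faces straight up, ready for a tube; finish while still holding it there, steady, at least 15 cm above the bench. Leave the spare adapter on its rest, and do not push the eraser, the tally counter or the small oil bottle about.

Things in the scene. Friction and masses are not known exactly. Their poses are not given: they have to be found in the camera images.
- dispenser: fixed grey dispenser; origin on the bench top under the lane's centre line, +x along the lane away from the tray, +z up. A dark steel lane slopes down at 10 degrees towards -x, under a clear roof (x = 54 to 114 mm, top 74 to 85 mm above the bench), to the open tray (x = -100 to -30 mm). The waiting adapter lies across the lane (axis along y) at x = 66 mm behind a steel lip, centre 47 mm above the bench.
- tray (a point): point on the tray's floor, 10 mm above the bench; the rolled-out adapter comes to lie about 18 mm above it, axis along the dispenser's y, hole to either side, against two posts (8 mm square, tops 30 mm above the bench) 24 mm ahead of this point (-x), with a 48 mm gap between them for a finger. Side rails 37 mm left and right of it, tops 17 mm above the bench.
- pedal (a joint): angle of the spring pedal, hinged at its far end: 0 = up, 0.12 rad = down on its stop (above 0.105 counts as down). About 4 N on the pad to start, 8 N at the stop; springs up when let go. While it is down the lip in the lane is sunk and the waiting adapter rolls out; keep it down for about 1 s.
- pedal_pad (a point): middle of the upper face of the black-topped pedal plate (60 mm along the dispenser's x, 48 mm across), at the dispenser's right (-y) side, 32 mm above the bench when up; press here straight down, about 13 mm of travel.
- adapter_a_mid (a point): centre of a plain aluminium tube adapter: cylinder 36 mm in diameter, 60 mm long, about 90 g. One end has a blind hole 23 mm wide, 32 mm deep, the other is flat and solid. z axis: along the cylinder, out of the hole end. Starts lying on its side in the lane (then it is the one to use) or on the rest (then it is the spare); which is where varies
- adapter_b_mid (a point): centre of a plain aluminium tube adapter: cylinder 36 mm in diameter, 60 mm long, about 90 g. One end has a blind hole 23 mm wide, 32 mm deep, the other is flat and solid. z axis: along the cylinder, out of the hole end. Starts lying on its side in the lane (then it is the one to use) or on the rest (then it is the spare); which is where varies
- rest_seat (a point): where the centre of the spare adapter lies, 47 mm above the bench, on the rest: a fixed grey V-shaped block 56 x 44 mm, left (+y) of the dispenser; its x and y axes are parallel to the dispenser's.
- eraser_mid (a point): centre of a loose eraser 19 x 42 x 12 mm, to be left alone
- tally_counter_mid (a point): centre of a loose hand tally counter 29 x 42 x 45 mm, to be left alone
- oil_bottle_mid (a point): centre of a loose small bottle with screw cap 26 x 26 x 50 mm, to be left alone
Not all that is in view belongs to the job. Leave any red, turquoise or yellow look-alike of the part that bears adapter_a_mid alone.

How it is judged:
On the way, in this order (a step that is already met when the one before it is completed fails the run):
1. the pedal is pressed down to its stop (value of joint pedal above 0.105 rad), for 0.2 s.
2. the adapter that was in the lane is lifted in the gripper, its centre more than 10 cm above the bench, the spare still on its rest (((height (world z) of adapter_a_mid above 0.1 m and contact force between the fingers and adapter_a above 0.5 N and distance between adapter_b_mid and rest_seat below 0.012 m) or (height (world z) of adapter_b_mid above 0.1 m and contact force between the fingers and adapter_b above 0.5 N and distance between adapter_a_mid and rest_seat below 0.012 m))), for 0.1 s.
At the end, for the whole second after the job is handed in: The adapter that came out of the lane is gripped by the fingers and steady (under 5 cm/s), its centre more than 12 cm above the bench, hole up within 0.3 rad of vertical; the other adapter still lies on the rest, within 12 mm of its seat (((height (world z) of adapter_a_mid above 0.12 m and angle between adapter_a_mid's own z axis and vertical below 0.3 rad and contact force between the fingers and adapter_a above 1 N and linear speed of adapter_a below 0.05 m/s and distance between adapter_b_mid and rest_seat below 0.012 m) or (height (world z) of adapter_b_mid above 0.12 m and angle between adapter_b_mid's own z axis and vertical below 0.3 rad and contact force between the fingers and adapter_b above 1 N and linear speed of adapter_b below 0.05 m/s and distance between adapter_a_mid and rest_seat below 0.012 m))); the arm keeps its last pose, push and grip.
It fails at once if the eraser is pushed more than 3 cm (distance of eraser_mid from where it was at the start of the episode above 0.03 m).
It fails at once if the tally counter is pushed more than 3 cm (distance of tally_counter_mid from where it was at the start of the episode above 0.03 m).
It fails at once if the oil bottle is pushed more than 3 cm (distance of oil_bottle_mid from where it was at the start of the episode above 0.03 m).
It also fails if it takes over 64 s, if anything falls off the work surface, if the arm or the gripper's body presses on something with over 40 N, if the wrist force passes 120 N, or if a joint passes its speed limit or range.

### The arm

A 7-joint arm with a two-finger parallel gripper is mounted at the origin on a cart in front of the work surface, level with it; the furniture and walls round the work are solid. World frame = base frame: x ahead of the robot, y to its left, z up, the work surface at z = 0. Lengths are in m, angles in rad, forces in N, time in s.
With the tool pointing down it reaches from about 0.425 to 1.025 m from the base axis. Payload 9.4 kg.
Tool frame: the origin (TCP) lies where the fingers leave the gripper's body, on its centre line; the fingertips stand 84 mm ahead of it and the grasp point (between the pads) lies 65 mm ahead of it (robot.finger_overhang is the distance from the TCP to the fingertips, in m); z points along the fingers, y is the direction in which the jaws open and shut (so a half turn about z gives the same grasp; the last joint's range is limited). The gripper opens to 93 mm and grips with 3 to 60 N. Pads are 15 mm wide; open, the fingers measure 128 mm over their backs; the gripper's body (75 mm by 188 mm) begins 65 mm behind the grasp point.
Start: joints at [-1.299, 0.599, -0.003, 1.599, 0.002, 0.943, -0.08], TCP at [0.248, 0.681, 0.303] pointing down, gripper open.
Joint ranges: [-2.57, 2.57], [-0.35, 1.97], [-1.29, 1.29], [0.11, 2.56], [-1.05, 4.19], [0.11, 1.86], [-2.63, 2.63]. Speed limits (rad/s): [2.22, 2.22, 3.01, 3.01, 3.14, 3.14, 3.14].

### API

Orientations are given as [roll, pitch, yaw] about the fixed x, y, z axes, in that order (R = Rz(yaw) Ry(pitch) Rx(roll)).
In Python, from plant import robot, cams gives the robot as it stands.
- The arm moves only by the shell command python3 -m inch 'ROWS'. ROWS is JSON, a list of rows, each a list of 7 numbers: the turn, a rotation vector about the world's x, y, z in units of 6 degrees (1.0 is 6 degrees), then the shift along the world's x, y, z in units of 30 mm (1.0 is 30 mm), then the finger opening in mm, from 0 to 93. A call has exactly 10 rows; each row shifts and turns the commanded pose from where the row before left it; what a row does not reach is not made up. A row lasts 1/10 s, in which the tool goes at most 50 mm and 8.59 degrees, less where a joint would pass 70% of its speed; a pose out of reach is approached as far as the arm can. A call is refused whole if a number of a shift passes 1 or a number of a turn 1, either way. A call with a gripper value outside its range is refused whole. The fingers move at their own pace and stop on an object; the grip force is fixed at half the most. Time passes only in rows, so rows that do not move let the fingers close, or fill a call up. It gives the time, the measured TCP pose, the force and the opening at its end, in the units of the state.
- robot.read_state(): the state, without advancing time (a new reading comes with each control period).
- cams.capture(name): name is "side" or "top" or "wrist"; returns a dict with "img" (480x640x3 uint8, blue, green, red), "range_z" (480x640 float32, m along the optical axis (not along the pixel's ray), 0 where there is no reading), "intrinsics" (3x3 intrinsics, pixels), "dist_coeffs" ([k1, k2, p1, p2, k3] as OpenCV has them; the pictures are not rectified), "rvec" (rotation vector, rad) and "tvec" (3), from world to camera coordinates, as OpenCV has them; the wrist camera has in their place "hand_eye" (4x4, takes a point from camera to tool coordinates, whose origin is the TCP and whose axes are the flange's). Camera axes: x right, y down, z forward; pixel columns grow to the right and rows downward; lengths in m; the calibration is good to about 2 mm. A picture is of the moment at which its call begins: read the wrist's pose just before it.
- robot.sign_off(): hands the job in, once; it reports no verdict.
Trained networks look in a picture, given as the dict that the camera call returned (one of the last four; its "shot" number tells which), for a name from the list of things; names that differ only in an ending like _2 or _b are one class to them, and where a whole thing is asked for, a point or a joint stands for the part that bears it (a point fixed in the world has none). Each returns a list of dicts, best first, with "confidence" (0 to 1); they miss things now and then, are a little off and sometimes report something else, mostly with a low value. They report only what shows in the picture. A call takes as long as a camera call. They do not tell look-alikes from the thing itself.
- cams.search_frame(label, picture): "xy" ([column, row] in pixels, amid what is visible of it).
The state is a dict: "t": time; "joints": joint angles; "qd": joint speeds; "joint_torque": joint torques, N m; "ee_pos": TCP position; "tool_rot": TCP orientation; "wrist_force": force on the tool from outside, world axes, zero at the start; "ft_torque": the same for the moment, N m; "grip_width": opening from 0.0 (shut) to 1.0 (fully open).
Only numpy, scipy, OpenCV 4.12 (cv2) and the standard library are available. Lean on these libraries where they do the work, as an engineer would, in place of code of your own. Each camera call takes 0.05 s, during which the arm holds its last target. There are 200 camera calls.

## Working session

There is one attempt and no reset: what is moved stays moved. The work goes in short steps, Python scripts to look and compute and a shell command to move; the robot and the scene stay as the last step left them, time stands still between calls to the robot, and variables do not carry over. Pictures are saved under pics/ and viewed, about 8 in all and at most 12, crops included, and the job is handed in when it is done.

```bash
ls; mkdir -p pics; cat > h.py <<'E'
import numpy as np, cv2
from plant import robot, cams
def world(p, uv, st=None, z=None):
    """pixel -> world, by range (z None) or by plane z"""
    K=np.array(p["intrinsics"],float); d=np.array(p["dist_coeffs"],float)
    n=cv2.undistortPoints(np.array([[uv]],float),K,d)[0,0]; r=np.array([n[0],n[1],1.])
    if "rvec" in p:
        R=cv2.Rodrigues(np.array(p["rvec"],float))[0].T; o=-R@np.array(p["tvec"],float).ravel()
    else:
        from scipy.spatial.transform import Rotation as Ro
        T=np.eye(4); T[:3,:3]=Ro.from_euler('xyz',st["tool_rot"]).as_matrix(); T[:3,3]=st["ee_pos"]
        T=T@np.array(p["hand_eye"]); R=T[:3,:3]; o=T[:3,3]
    if z is None:
        u,v=int(round(uv[0])),int(round(uv[1])); w=p["range_z"][max(v-1,0):v+2,max(u-1,0):u+2]; w=w[w>0]
        s=np.median(w) if w.size else np.nan
    else: s=(z-o[2])/(R@r)[2]
    return o+R@r*s
E
python3 - <<'E'
from h import *
st=robot.read_state(); print({k:np.round(v,3) for k,v in st.items()})
for n in ("top","side"):
    p=cams.capture(n); cv2.imwrite(f"pics/{n}0.png",p["img"])
    for l in ["dispenser","tray","pedal","pedal_pad","adapter_a_mid","rest_seat","eraser_mid","tally_counter_mid","oil_bottle_mid"]:
        try:
            for r in cams.search_frame(l,p)[:4]: print(n,l,np.round(r["xy"]),round(r["confidence"],2),np.round(world(p,r["xy"]),3))
        except Exception as e: print(n,l,e)
E
```

```text
pics
{'t': np.float64(0.0), 'joints': array([-1.299,  0.6  , -0.003,  1.6  ,  0.002,  0.943, -0.08 ]), 'qd': array([ 0.   , -0.002, -0.002,  0.001, -0.   ,  0.001,  0.001]), 'joint_torque': array([ 1.0000e-03, -7.6509e+01,  1.4970e+00, -2.5236e+01, -5.3000e-02,
        1.7000e-02,  0.0000e+00]), 'ee_pos': array([0.248, 0.681, 0.302]), 'tool_rot': array([-3.14 ,  0.   ,  2.793]), 'wrist_force': array([-0.767, -0.158, -0.557]), 'ft_torque': array([0.02 , 0.036, 0.028]), 'grip_width': np.float64(0.999)}
top dispenser [336. 235.] 0.7 [ 0.601 -0.155  0.051]
top dispenser [354. 222.] 0.18 [ 0.627 -0.193  0.031]
top tray [336. 239.] 0.83 [ 0.595 -0.156  0.024]
top tray [450. 243.] 0.5 [ 0.582 -0.375  0.044]
top pedal [355. 217.] 0.65 [ 0.637 -0.194  0.032]
top pedal_pad [356. 223.] 0.92 [ 0.624 -0.195  0.031]
top adapter_a_mid [188. 303.] 0.73 [0.473 0.133 0.035]
top adapter_a_mid [282. 132.] 0.69 [ 0.807 -0.052  0.035]
top adapter_a_mid [406. 140.] 0.61 [ 0.786 -0.297  0.035]
top rest_seat [319. 238.] 0.7 [ 0.594 -0.123  0.073]
top eraser_mid [425. 326.] 0.59 [ 0.421 -0.329  0.011]
top era
[... 261 characters left out ...]
.18   0.029]
side pedal [349. 276.] 0.66 [ 0.623 -0.197  0.033]
side pedal_pad [354. 272.] 0.98 [ 0.636 -0.192  0.033]
side pedal_pad [323. 279.] 0.45 [ 0.578 -0.177  0.029]
side adapter_a_mid [319. 254.] 0.91 [ 0.592 -0.134  0.056]
side adapter_a_mid [388. 225.] 0.87 [ 0.79  -0.077  0.031]
side adapter_a_mid [451. 286.] 0.65 [ 0.769 -0.317  0.032]
side adapter_a_mid [218. 222.] 0.56 [0.469 0.116 0.034]
side rest_seat [240. 255.] 0.72 [ 0.467 -0.03   0.033]
side eraser_mid [278. 366.] 0.69 [ 0.417 -0.328  0.013]
side tally_counter_mid [387. 343.] 0.95 [ 0.581 -0.389  0.038]
side oil_bottle_mid [413. 314.] 0.81 [ 0.668 -0.341  0.027]
side oil_bottle_mid [322. 254.] 0.28 [ 0.596 -0.139  0.056]
```

```bash
python3 - <<'E'
import cv2
a=cv2.imread("pics/top0.png")[170:310,260:400]; b=cv2.imread("pics/side0.png")[200:340,230:400]
a=cv2.resize(a,(560,560),interpolation=cv2.INTER_CUBIC); cv2.imwrite("pics/top0c.png",a)
E
```

```text
(no output)
```

View pics/top0.png

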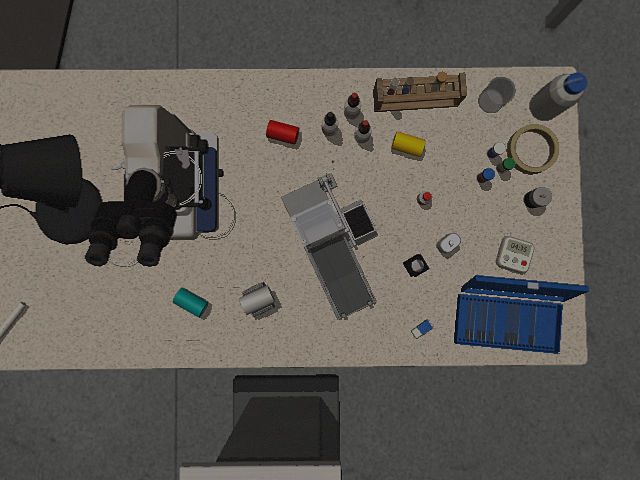

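View pics/side0.png

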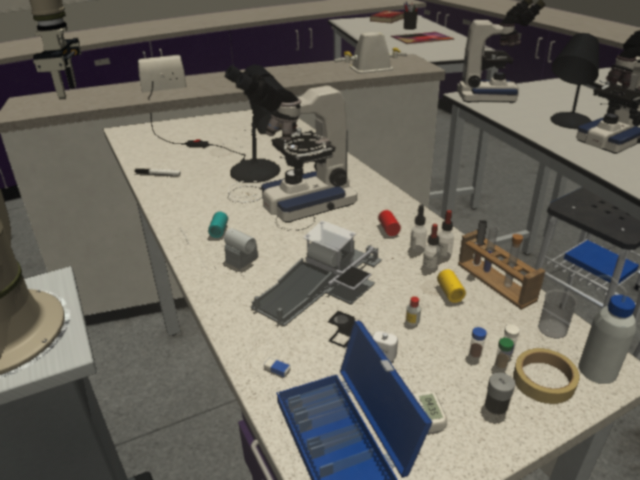

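View pics/top0c.png

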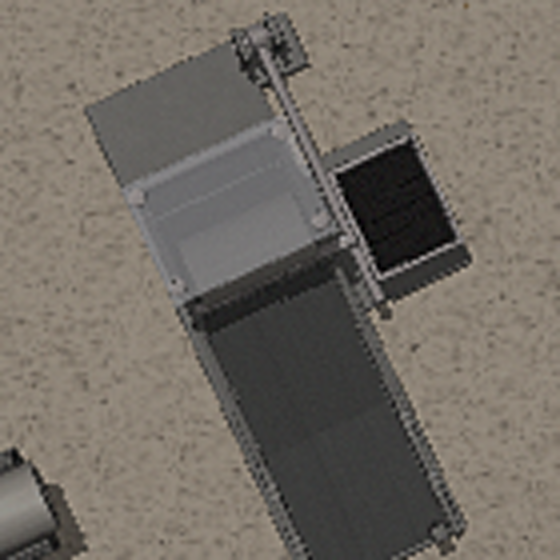

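```bash
python3 - <<'E'
from h import *
p=cams.capture("top")
def W(cx,cy,z=None): return np.round(world(p,(260+cx/4,170+cy/4),z=z),4)
for n,c in dict(pad=(397,207),padTL=(338,180),padTR=(410,138),padBR=(457,238),padBL=(385,275),roofTL=(133,192),roofTR=(278,128),roofBL=(178,298),roofBR=(340,232),mech=(270,45),leverEnd=(385,312),post=(440,535)).items(): print(n,W(*c))
for n,uv in dict(eye1=(98,252),eye2=(152,258),head=(145,190),scope=(150,130),lamp=(50,165),spare=(257,300),turq=(190,302)).items(): print(n,np.round(world(p,uv),3))
# height map: max z in cells of 5cm over corridor
v,u=np.mgrid[60:370:3,0:500:3]; P=np.array([world(p,(a,b)) for a,b in zip(u.ravel(),v.ravel())]); P=P[np.isfinite(P[:,0])]
for x in np.arange(.3,.95,.1): print(round(x,2),[ (round(float(y),1),round(float(q.max()),2)) for y in np.arange(-.5,.7,.1) if (q:=P[(abs(P[:,0]-x)<.05)&(abs(P[:,1]-y)<.05),2]).size])
E
```

```text
pad [ 0.6272 -0.202   0.0318]
padTL [ 0.6409 -0.1735  0.0307]
padTR [ 0.6613 -0.2092  0.0288]
padBR [ 0.6117 -0.2312  0.0301]
padBL [ 0.5942 -0.196   0.0272]
roofTL [ 0.6312 -0.0758  0.0846]
roofTR [ 0.6602 -0.1436  0.0847]
roofBL [ 0.582  -0.096   0.0759]
roofBR [ 0.6157 -0.1743  0.0262]
mech [ 0.7112 -0.1413  0.0099]
leverEnd [ 5.771e-01 -1.975e-01 -5.000e-04]
post [ 0.4673 -0.2207  0.0276]
eye1 [0.563 0.177 0.347]
eye2 [0.554 0.107 0.336]
head [0.656 0.133 0.288]
scope [0.75  0.13  0.276]
lamp [0.706 0.301 0.237]
spare [ 0.479 -0.005  0.063]
turq [0.475 0.128 0.035]
0.3 [(-0.5, 0.0), (-0.4, 0.0), (-0.3, 0.0), (-0.2, 0.0), (-0.1, 0.0), (-0.0, 0.0), (0.1, 0.0), (0.2, 0.0), (0.3, 0.0), (0.4, 0.0), (0.5, 0.0)]
0.4 [(-0.5, 0.03), (-0.4, 0.03), (-0.3, 0.01), (-0.2, 0.03), (-0.1, 0.0), (-0.0, 0.04), (0.1, 0.03), (0.2, 0.0), (0.3, 0.0), (0.4, 0.0), (0.5, 0.02)]
0.5 [(-0.5, 0.07), (-0.4, 0.12), (-0.3, 0.05), (-0.2, 0.03), (-0.1, 0.03), (-0.0, 0.07), (0.1, 0.33), (0.2, 0.33), (0.3, 0.0), (0.4, 0.0), (0.5, 0.02)]
0.6 [(-0.5, 0.01), (-0.4, 0.05), (-0.3, 0.05), (-0.2, 0.08), (-0.1, 0.08), (-0.0, 0.0), (0.1, 0.35), (0.2, 0.35), (0.3, 0.02), (0.4, 0.03), (0.5, 0.0)]
0.7 [(-0.5, 0.05), (-0.4, 0.05), (-0.3, 0.05), (-0.2, 0.08), (-0.1, 0.09), (-0.0, 0.0), (0.1, 0.29), (0.2, 0.29), (0.3, 0.26), (0.4, 0.26), (0.5, 0.02)]
0.8 [(-0.5, 0.06), (-0.4, 0.0), (-0.3, 0.04), (-0.2, 0.1), (-0.1, 0.1), (-0.0, 0.04), (0.1, 0.28), (0.2, 0.28), (0.3, 0.21), (0.4, 0.0), (0.5, 0.11)]
0.9 [(-0.5, 0.07), (-0.4, 0.12), (-0.3, 0.12), (-0.2, 0.1), (-0.1, 0.0), (-0.0, 0.0), (0.1, 0.0), (0.2, 0.0), (0.3, 0.0), (0.4, 0.0), (0.5, 0.0)]
```

Candidates in the top view are the lane adapter under the roof (≈320,235), the spare on the rest (257,300) and three look-alikes: red (282,132), yellow (407,144) and turquoise (190,302). The target is the lane one. The pedal pad is at (359,222), which is world (0.627, -0.202). The close crop confirms the roofed lane, the tray and the pad. Dispenser yaw is about 23.5°.

```bash
python3 -m inch '[[0,0,-0.78,0.6,-1,0.5,0],[0,0,-0.78,0.6,-1,0.5,0],[0,0,-0.78,0.6,-1,0.5,0],[0,0,-0.78,0.6,-1,0.5,0],[0,0,-0.78,0.6,-1,0.5,0],[0,0,-0.78,0.6,-1,0.5,0],[0,0,-0.78,0.6,-1,0.5,0],[0,0,-0.78,0.6,-1,0.5,0],[0,0,-0.78,0.6,-1,0.5,0],[0,0,-0.78,0.6,-1,0.5,0]]'
python3 -m inch '[[0,0,0,0,-1,0,0],[0,0,0,0,-1,0,0],[0,0,0,0,-1,0,0],[0,0,0,0,-1,0,0],[0,0,0,0,-1,0,0],[0,0,0,0,-1,0,0],[0,0,0,0,-1,0,0],[0,0,0,0,-1,0,0],[0,0,0,0,-1,0,0],[0,0,0,0,-1,0,0]]'
```

```text
t: 2.05
ee_pos: [0.4289, 0.3791, 0.4539]
tool_rot: [3.141, -0.0, 1.97]
wrist_force: [0.2, 0.7, -0.4]
grip_width: 0.19
t: 3.05
ee_pos: [0.4276, 0.0792, 0.4532]
tool_rot: [3.141, -0.0, 1.974]
wrist_force: [0.2, 0.1, 0.0]
grip_width: 0.0
```

```bash
python3 -m inch '[[0,0,0,0.66,-0.94,0,0],[0,0,0,0.66,-0.94,0,0],[0,0,0,0.66,-0.94,0,0],[0,0,0,0.66,-0.94,0,0],[0,0,0,0.66,-0.94,-1,0],[0,0,0,0.66,-0.94,-1,0],[0,0,0,0.66,-0.94,-1,0],[0,0,0,0.66,-0.94,-1,0],[0,0,0,0.66,-0.94,-1,0],[0,0,0,0.66,-0.94,-1,0]]'
python3 - <<'E'
from h import *
st=robot.read_state(); print(np.round(st["ee_pos"],4),np.round(st["tool_rot"],3),np.round(st["joints"],2))
p=cams.capture("wrist"); cv2.imwrite("pics/w1.png",p["img"])
for l in ["pedal_pad","adapter_a_mid","tray"]:
    for r in cams.search_frame(l,p)[:3]: print(l,np.round(r["xy"]),round(r["confidence"],2),np.round(world(p,r["xy"],st),4))
E
```

```text
t: 4.05
ee_pos: [0.6262, -0.2028, 0.2717]
tool_rot: [3.141, -0.0, 1.974]
wrist_force: [0.4, -0.7, 0.7]
grip_width: 0.009
[ 0.6262 -0.2028  0.2717] [ 3.141 -0.     1.974] [-0.07  0.59  0.47  1.81 -0.35  0.82  0.97]
pedal_pad [325. 208.] 0.66 [ 0.6232 -0.1878  0.0312]
adapter_a_mid [588. 141.] 0.89 [ 0.8025 -0.0493  0.0348]
adapter_a_mid [322. 128.] 0.62 [ 0.594  -0.1277  0.0599]
tray [315. 144.] 0.79 [ 0.5929 -0.1406  0.0337]
```

View pics/w1.png

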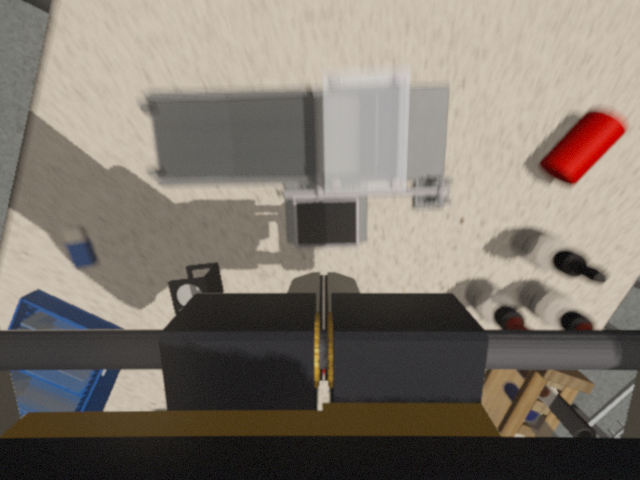

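The wrist view shows the pad spanning columns 296–357 and rows 202–245, centred near (326,224). The lane runs along the image rows, with posts at (150,104) and (155,180).

```bash
python3 - <<'E'
from h import *
st=robot.read_state(); p=cams.capture("wrist")
for n,uv,z in [("pad",(326,224),.032),("posts",(150,104),.03),("posts",(155,180),.03),("roofTL",(326,73),.075),("roofTR",(407,68),.085),("padL",(297,224),.032),("padR",(357,222),.032)]: print(n,np.round(world(p,uv,st),4),np.round(world(p,uv,st,z),4))
E
```

```text
pad [ 0.6279 -0.2002  0.0322] [ 0.6279 -0.2002  0.032 ]
posts [ 0.4495 -0.1651  0.0225] [ 0.4529 -0.1645  0.03  ]
posts [ 0.4693 -0.227   0.0161] [ 0.4746 -0.2234  0.03  ]
roofTL [ 0.5812 -0.092   0.0743] [ 0.5813 -0.0921  0.075 ]
roofTR [ 0.6312 -0.0693  0.0842] [ 0.6311 -0.0695  0.085 ]
padL [ 0.6039 -0.2109  0.0303] [ 0.6039 -0.2105  0.032 ]
padR [ 0.653  -0.1878  0.0304] [ 0.6528 -0.1876  0.032 ]
```

```bash
python3 -m inch '[[0,0,0,0.07,0.09,-0.5,0],[0,0,0,0,0,-0.5,0],[0,0,0,0,0,-0.5,0],[0,0,0,0,0,-0.5,0],[0,0,0,0,0,-0.5,0],[0,0,0,0,0,-0.5,0],[0,0,0,0,0,-0.5,0],[0,0,0,0,0,-0.5,0],[0,0,0,0,0,-0.5,0],[0,0,0,0,0,-0.5,0]]'
python3 -m inch '[[0,0,0,0,0,-0.08,0],[0,0,0,0,0,-0.08,0],[0,0,0,0,0,-0.08,0],[0,0,0,0,0,-0.08,0],[0,0,0,0,0,-0.08,0],[0,0,0,0,0,-0.08,0],[0,0,0,0,0,-0.08,0],[0,0,0,0,0,-0.08,0],[0,0,0,0,0,0,0],[0,0,0,0,0,0,0]]'
```

```text
t: 5.3
ee_pos: [0.6279, -0.198, 0.1214]
tool_rot: [-3.142, 0.0, 1.976]
wrist_force: [0.8, 0.8, 0.1]
grip_width: 0.004
t: 6.3
ee_pos: [0.6282, -0.1982, 0.1039]
tool_rot: [3.141, 0.001, 1.976]
wrist_force: [-1.3, -0.3, 6.9]
grip_width: 0.006
```

Force is still near the spring value, so I'll press a little further until the stop shows.

```bash
python3 -m inch '[[0,0,0,0,0,-0.06,0],[0,0,0,0,0,-0.06,0],[0,0,0,0,0,-0.06,0],[0,0,0,0,0,0,0],[0,0,0,0,0,0,0],[0,0,0,0,0,0,0],[0,0,0,0,0,0,0],[0,0,0,0,0,0,0],[0,0,0,0,0,0,0],[0,0,0,0,0,0,0]]'
python3 - <<'E'
from h import *
p=cams.capture("side"); cv2.imwrite("pics/s1.png",cv2.resize(p["img"][180:360,200:440],(800,600),interpolation=cv2.INTER_CUBIC))
for r in cams.search_frame("adapter_a_mid",p)[:6]: print(np.round(r["xy"]),round(r["confidence"],2),np.round(world(p,r["xy"]),4))
E
```

```text
t: 7.3
ee_pos: [0.6283, -0.1983, 0.1013]
tool_rot: [3.139, 0.001, 1.976]
wrist_force: [-7.6, 2.5, 33.5]
grip_width: 0.005
[217. 222.] 0.71 [0.4667 0.1143 0.036 ]
[274. 296.] 0.61 [ 0.4694 -0.1957  0.0425]
[451. 284.] 0.55 [ 0.7708 -0.3131  0.034 ]
```

View pics/s1.png

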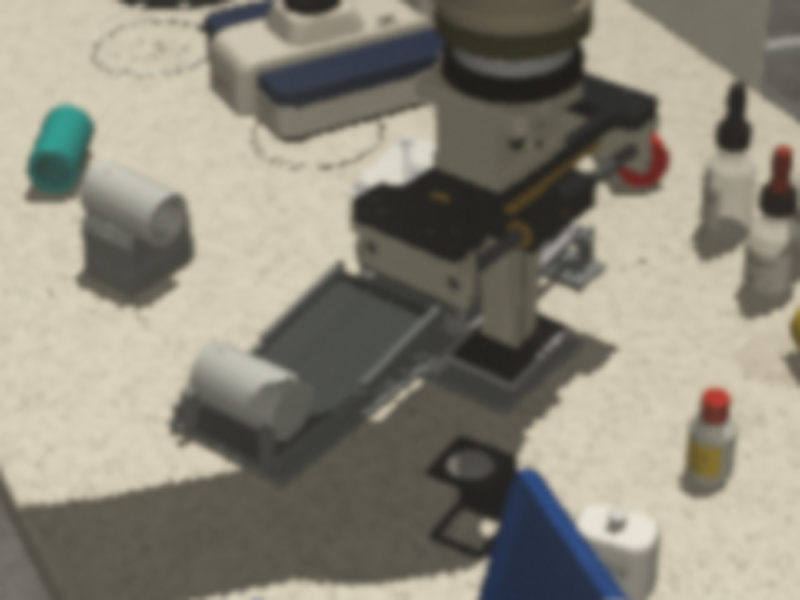

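The adapter is in the tray (crop ≈(250,390)). Its visible (−y) end looks flat, while the spare's end at (165,215) shows a hole. I'll release the pedal and go above the tray.

```bash
python3 -m inch '[[0,0,0,0,0,0.5,0],[0,0,0,0,0,1,0],[0,0,0,0,0,1,0],[0,0,0,0,0,1,0],[0,0,0,0,0,1,0],[0,0,0,-1,0.1,0.5,93],[0,0,0,-1,0.1,0,93],[0,0,0,-1,0.1,0,93],[0,0,0,-1,0.1,0,93],[0,0,0,-0.9,0.1,0,93]]'
python3 -m inch '[[0,0,0,0,0,0,93],[0,0,0,0,0,0,93],[0,0,0,0,0,0,93],[0,0,0,0,0,0,93],[0,0,0,0,0,0,93],[0,0,0,0,0,0,93],[0,0,0,0,0,0,93],[0,0,0,0,0,0,93],[0,0,0,0,0,0,93],[0,0,0,0,0,0,93]]'
python3 - <<'E'
from h import *
st=robot.read_state(); print(np.round(st["ee_pos"],4),np.round(st["tool_rot"],3),np.round(st["joints"],2))
p=cams.capture("wrist"); w=p["img"]
for r in cams.search_frame("adapter_a_mid",p)[:4]: print(np.round(r["xy"]),round(r["confidence"],2),np.round(world(p,r["xy"],st),4))
p=cams.capture("top"); t=p["img"][240:330,290:410]
for r in cams.search_frame("adapter_a_mid",p)[:6]: print(np.round(r["xy"]),round(r["confidence"],2),np.round(world(p,r["xy"]),4))
p=cams.capture("side"); s=p["img"][240:330,230:350]
print(np.round(p["range_z"][296:308,276:300:2],3))
cv2.imwrite("pics/m2.png",np.vstack([cv2.resize(w[:300],(800,375))[:300],np.hstack([cv2.resize(t,(400,300)),cv2.resize(s,(400,300))])]))
E
```

```text
t: 8.4
ee_pos: [0.4794, -0.1826, 0.2481]
tool_rot: [3.142, -0.0, 1.976]
wrist_force: [0.4, -0.9, -0.2]
grip_width: 0.382
t: 9.4
ee_pos: [0.4809, -0.183, 0.2481]
tool_rot: [3.142, 0.0, 1.976]
wrist_force: [-0.6, 0.5, 0.0]
grip_width: 0.999
[ 0.4809 -0.183   0.2481] [3.142 0.    1.976] [-0.07  0.46  0.46  2.15 -0.35  0.6   1.04]
[317. 224.] 0.85 [ 0.4741 -0.1764  0.0451]
[281. 130.] 0.8 [ 0.8097 -0.0507  0.0346]
[188. 304.] 0.77 [0.4721 0.1315 0.0349]
[407. 142.] 0.68 [ 0.7826 -0.2973  0.0353]
[[0.961 0.964 0.962 0.959 0.956 0.959 0.961 0.969 0.974 1.01  1.009 1.009]
 [0.964 0.962 0.959 0.957 0.955 0.959 0.965 0.968 0.977 1.009 1.007 1.008]
 [0.956 0.958 0.957 0.958 0.957 0.958 0.965 0.97  0.976 1.005 1.005 1.006]
 [0.961 0.956 0.957 0.955 0.957 0.96  0.965 0.974 0.978 1.004 1.003 1.003]
 [0.962 0.958 0.959 0.953 0.956 0.961 0.97  0.973 0.98  1.003 1.003 1.   ]
 [0.958 0.958 0.953 0.955 0.956 0.964 0.969 0.972 0.978 0.996 1.001 0.999]
 [0.958 0.96  0.957 0.955 0.957 0.964 0.968 0.975 0.978 0.996 0.994 0.996]
 [0.961 0.958 0.954 0.956 0.958 0.962 0.973 0.977 0.982 0.994 0.993 0.993]
 [0.963 0.96  0.957 0.955 0.963 0.967 0.972 0.976 0.983 0.995 0.991 0.993]
 [0.961 0.962 0.955 0.956 0.963 0.969 0.972 0.979 0.991 0.989 0.987 0.983]
 [0.962 0.961 0.958 0.957 0.96  0.968 0.97  0.982 0.989 0.989 0.976 0.977]
 [0.967 0.96  0.957 0.959 0.968 0.967 0.975 0.981 0.985 0.982 0.978 0.976]]
```

View pics/m2.png

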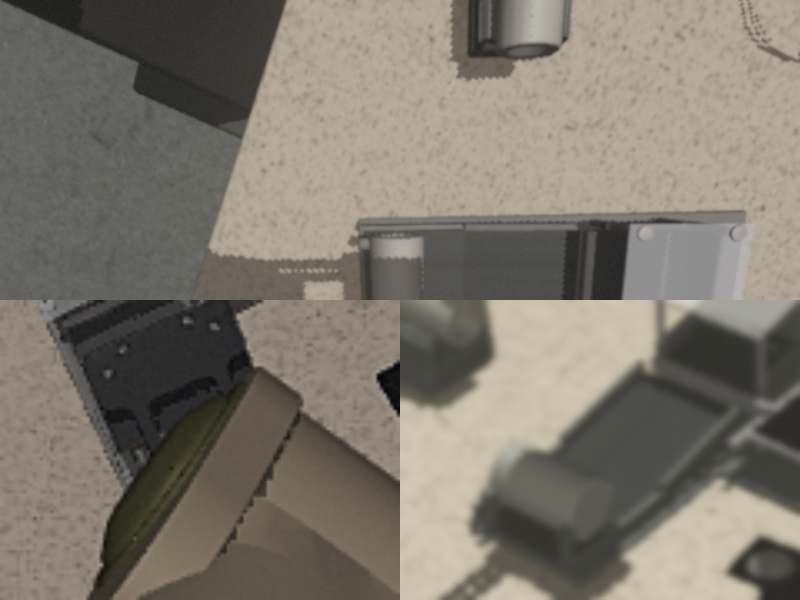

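The side view again shows the −y end flat, with smooth range and no 32 mm step, so the hole is on the +y side. The wrist view shows the adapter at columns 297–339, with its far (+y) end at row ≈189.

```bash
python3 - <<'E'
from h import *
st=robot.read_state(); p=cams.capture("wrist"); e=st["ee_pos"]
a=np.deg2rad(23.3); D=np.array([[np.cos(a),np.sin(a)],[-np.sin(a),np.cos(a)]])
for uv in [(318,189),(318,205),(318,224),(318,245),(318,255),(318,262),(318,270)]:
    w=world(p,uv,st); print(uv,np.round(w,4),"disp rel TCP",np.round(D@(w[:2]-e[:2]),4))
g=cv2.cvtColor(p["img"],cv2.COLOR_BGR2GRAY); cv2.imwrite("pics/w3.png",cv2.resize(p["img"][160:360,220:420],(600,600)))
E
```

```text
(318, 189) [ 0.4649 -0.1542  0.016 ] disp rel TCP [-0.0033  0.0328]
(318, 205) [ 0.4688 -0.1625  0.0452] disp rel TCP [-0.0029  0.0236]
(318, 224) [ 0.4749 -0.1766  0.0448] disp rel TCP [-0.003   0.0082]
(318, 245) [ 0.4816 -0.1924  0.0454] disp rel TCP [-0.0031 -0.009 ]
(318, 255) [ 0.4849 -0.2     0.0459] disp rel TCP [-0.0031 -0.0172]
(318, 262) [ 0.4873 -0.2058  0.045 ] disp rel TCP [-0.0031 -0.0235]
(318, 270) [ 4.955e-01 -2.268e-01  1.000e-04] disp rel TCP [-0.0039 -0.046 ]
```

View pics/w3.png

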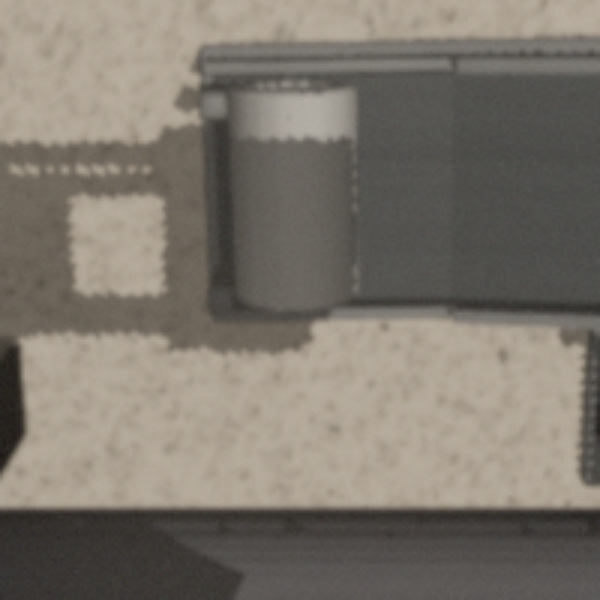

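```bash
python3 - <<'E'
from h import *
st=robot.read_state(); p=cams.capture("wrist"); e=st["ee_pos"]
a=np.deg2rad(23.3); D=np.array([[np.cos(a),np.sin(a)],[-np.sin(a),np.cos(a)]])
for uv in [(284,225),(290,225),(294,225),(345,225),(352,225),(360,225),(366,225),(380,225),(400,225)]:
    w=world(p,uv,st); print(uv,np.round(w[2],4),"disp rel TCP",np.round(D@(w[:2]-e[:2]),4))
E
```

```text
(284, 225) -0.0003 disp rel TCP [-0.0351 -0.0023]
(290, 225) 0.0051 disp rel TCP [-0.0291 -0.0011]
(294, 225) 0.0085 disp rel TCP [-0.0252 -0.0004]
(345, 225) 0.0109 disp rel TCP [0.0206 0.0001]
(352, 225) 0.0111 disp rel TCP [0.0268 0.0002]
(360, 225) 0.0117 disp rel TCP [0.0339 0.0003]
(366, 225) 0.0111 disp rel TCP [0.0393 0.0002]
(380, 225) 0.0135 disp rel TCP [0.0514 0.0007]
(400, 225) 0.0163 disp rel TCP [0.0684 0.0013]
```

```bash
python3 -m inch '[[0,0,0,-0.18,0.16,-0.49,60],[0,0,0,0,0,-0.49,60],[0,0,0,0,0,-0.49,60],[0,0,0,0,0,-0.49,60],[0,0,0,0,0,-0.49,60],[0,0,0,0,0,-0.49,60],[0,0,0,0,0,-0.49,60],[0,0,0,0,0,-0.49,60],[0,0,0,0,0,-0.49,60],[0,0,0,0,0,-0.49,60]]'
python3 -m inch '[[0,0,0,0,0,0,20],[0,0,0,0,0,0,20],[0,0,0,0,0,0,20],[0,0,0,0,0,0,20],[0,0,0,0,0,0,20],[0,0,0,0,0,0,20],[0,0,0,0,0,0,20],[0,0,0,0,0,0,20],[0,0,0,0,0,0,20],[0,0,0,0,0,0,20]]'
```

```text
t: 10.75
ee_pos: [0.4757, -0.1782, 0.1005]
tool_rot: [3.141, 0.0, 1.976]
wrist_force: [-0.1, 0.4, 0.0]
grip_width: 0.646
t: 11.75
ee_pos: [0.4756, -0.1783, 0.1017]
tool_rot: [3.141, 0.001, 1.976]
wrist_force: [-1.6, -0.7, 6.5]
grip_width: 0.373
```

```bash
python3 -m inch '[[0,0,0,0,0,0.3,15],[0,0,0,0,0,0.6,15],[0,0,0,0,0,1,15],[0,0,0,0,0,1,15],[0,0,0,0,0,1,15],[0,0,-1,0,0,1,15],[0,0,-1,0,0,1,15],[0,0,-1,0,0,1,15],[0,0,-1,0,0,1,15],[0,0,-1,0,0,1,15]]'
python3 -m inch '[[0,0,-1,0.2,0,0.5,15],[0,0,-1,0.2,0,0.5,15],[0,0,-1,0.2,0,0.5,15],[0,0,-1,0.2,0,0.5,15],[0,0,-1,0.2,0,0.5,15],[0,0,-1,0.2,0,0.5,15],[0,0,-1,0.2,0,0.5,15],[0,0,-1,0.2,0,0.5,15],[0,0,-1,0.2,0,0.5,15],[0,0,-1,0.2,0,0.5,15]]'
python3 - <<'E'
from h import *
st=robot.read_state(); print(np.round(st["ee_pos"],4),np.round(st["tool_rot"],3),np.round(st["joints"],2))
E
```

```text
t: 12.75
ee_pos: [0.4749, -0.1779, 0.3698]
tool_rot: [-3.141, -0.001, 1.448]
wrist_force: [1.2, 0.5, -1.2]
grip_width: 0.373
t: 13.75
ee_pos: [0.5351, -0.1778, 0.5191]
tool_rot: [-3.14, -0.0, 0.401]
wrist_force: [-0.3, -0.5, -0.4]
grip_width: 0.372
[ 0.5351 -0.1778  0.5191] [-3.14  -0.     0.401] [-0.58  0.37  1.16  1.71 -0.35  1.29 -0.52]
```

```bash
python3 -m inch '[[0,0,-1,0,0,0,15],[0,0,-1,0,0,0,15],[0,0,-1,0,0,0,15],[0,0,-1,0,0,0,15],[0,0,-1,0,0,0,15],[0,0,-1,0,0,0,15],[-0.22,-0.97,0,0,0,0,15],[-0.22,-0.97,0,0,0,0,15],[-0.22,-0.97,0,0,0,0,15],[-0.22,-0.97,0,0,0,0,15]]'
python3 - <<'E'
from h import *
from scipy.spatial.transform import Rotation as Ro
st=robot.read_state(); print(np.round(st["joints"],2)); print(np.round(Ro.from_euler('xyz',st["tool_rot"]).as_matrix(),3))
p=cams.capture("wrist"); cv2.imwrite("pics/w4.png",p["img"])
E
```

```text
t: 14.75
ee_pos: [0.535, -0.1782, 0.518]
tool_rot: [-3.14, -0.42, -0.224]
wrist_force: [-0.3, -0.3, 0.1]
grip_width: 0.373
[-0.86  0.14  1.27  1.94 -0.28  0.76 -1.25]
[[ 0.89  -0.221  0.398]
 [-0.203 -0.975 -0.089]
 [ 0.408 -0.002 -0.913]]
```

View pics/w4.png

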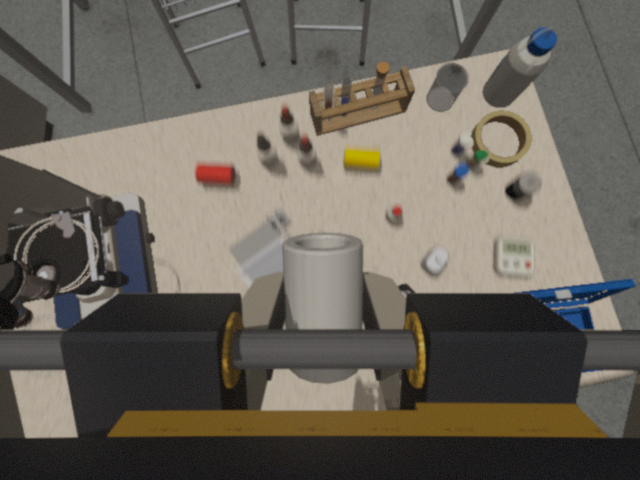

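The wrist view shows the hole rim at (322,240), at the tool's +x end, which is the end now being tilted upward. That confirms the side-view reading, so I'll continue the tilt.

```bash
python3 -m inch '[[-0.22,-0.97,0,0.2,0,0,15],[-0.22,-0.97,0,0.2,0,0,15],[-0.22,-0.97,0,0.2,0,0,15],[-0.22,-0.97,0,0.2,0,0,15],[-0.22,-0.97,0,0.2,0,0,15],[-0.22,-0.97,0,0.2,0,0,15],[0,0,0,0,0,0,15],[0,0,0,0,0,0,15],[0,0,0,0,0,0,15],[0,0,0,0,0,0,15]]'
python3 - <<'E'
from h import *
from scipy.spatial.transform import Rotation as Ro
st=robot.read_state(); print(np.round(st["joints"],2)); print(np.round(Ro.from_euler('xyz',st["tool_rot"]).as_matrix(),3))
E
```

```text
t: 15.8
ee_pos: [0.5574, -0.1839, 0.5202]
tool_rot: [3.117, -0.858, -0.224]
wrist_force: [-0.4, 0.2, -1.8]
grip_width: 0.37
[-1.05 -0.04  1.27  2.16  0.38  0.14 -1.92]
[[ 0.638 -0.24   0.732]
 [-0.145 -0.971 -0.192]
 [ 0.756  0.016 -0.654]]
```

```bash
python3 -m inch '[[0,0,0,0.7,-0.1,0,15],[0,0,0,0.7,-0.1,0,15],[0,0,0,0.7,-0.1,0,15],[0,0,0,0.7,-0.1,0,15],[0,0,0,0.7,-0.1,0,15],[-0.22,-0.97,0,0.7,-0.1,0,15],[-0.22,-0.97,0,0.7,-0.1,0,15],[-0.22,-0.97,0,0.7,-0.1,0,15],[-0.22,-0.97,0,0.7,-0.1,0,15],[-0.22,-0.97,0,0.7,-0.1,0,15]]'
python3 - <<'E'
from h import *
from scipy.spatial.transform import Rotation as Ro
st=robot.read_state(); print(np.round(st["joints"],2)); print(np.round(Ro.from_euler('xyz',st["tool_rot"]).as_matrix(),3))
E
```

```text
t: 16.8
ee_pos: [0.7282, -0.2094, 0.6292]
tool_rot: [3.125, -1.101, -0.215]
wrist_force: [1.4, -0.3, -0.2]
grip_width: 0.373
[-0.24  0.2   0.53  1.81 -1.05  0.11 -0.58]
[[ 0.442 -0.228  0.867]
 [-0.097 -0.974 -0.207]
 [ 0.892  0.008 -0.453]]
```

```bash
python3 -m inch '[[0,0,0,0.7,0,0.3,15],[0,0,0,0.7,0,0.3,15],[-0.22,-0.97,0,0.5,0,0.2,15],[-0.22,-0.97,0,0.5,0,0.2,15],[-0.22,-0.97,0,0.5,0,0,15],[-0.22,-0.97,0,0.5,0,0,15],[0,0,0,0,0,0,15],[0,0,0,0,0,0,15],[0,0,0,0,0,0,15],[0,0,0,0,0,0,15]]'
python3 - <<'E'
from h import *
from scipy.spatial.transform import Rotation as Ro
st=robot.read_state(); print(np.round(st["joints"],2)); print(np.round(Ro.from_euler('xyz',st["tool_rot"]).as_matrix(),3))
E
```

```text
t: 17.8
ee_pos: [0.8558, -0.2182, 0.7568]
tool_rot: [3.138, -1.323, -0.225]
wrist_force: [-0.3, 0.8, -0.9]
grip_width: 0.375
[-0.13  0.33  0.44  1.46 -1.05  0.11 -0.65]
[[ 0.239 -0.227  0.944]
 [-0.055 -0.974 -0.22 ]
 [ 0.969  0.001 -0.246]]
```

```bash
python3 -m inch '[[-0.22,-0.97,0,0.4,0,0.3,15],[-0.22,-0.97,0,0.4,0,0.3,15],[-0.2,-0.8,0,0.3,0,0.2,15],[0,0,0,0,0,0,15],[0,0,0,0,0,0,15],[0,0,0,0,0,0,15],[0,0,0,0,0,0,15],[0,0,0,0,0,0,15],[0,0,0,0,0,0,15],[0,0,0,0,0,0,15]]'
python3 - <<'E'
from h import *
from scipy.spatial.transform import Rotation as Ro
st=robot.read_state(); print(np.round(st["joints"],2)); print(np.round(Ro.from_euler('xyz',st["tool_rot"]).as_matrix(),3))
p=cams.capture("wrist"); cv2.imwrite("pics/w5.png",p["img"]); q=cams.capture("side"); cv2.imwrite("pics/s5.png",q["img"])
cv2.imwrite("pics/m5.png",np.hstack([cv2.resize(p["img"],(400,300)),cv2.resize(q["img"],(400,300))]))
for r in cams.search_frame("adapter_a_mid",q)[:5]: print(np.round(r["xy"]),round(r["confidence"],2),np.round(world(q,r["xy"]),3))
E
```

```text
t: 18.8
ee_pos: [0.9121, -0.2249, 0.853]
tool_rot: [3.125, -1.483, -0.21]
wrist_force: [0.6, 0.5, -1.6]
grip_width: 0.372
[-0.09  0.4   0.42  1.23 -1.04  0.11 -0.68]
[[ 0.086 -0.224  0.971]
 [-0.018 -0.975 -0.223]
 [ 0.996  0.001 -0.088]]
[452. 285.] 0.97 [ 0.77  -0.317  0.036]
[388. 226.] 0.92 [ 0.791 -0.077  0.03 ]
[218. 223.] 0.91 [0.468 0.111 0.036]
```

View pics/m5.png

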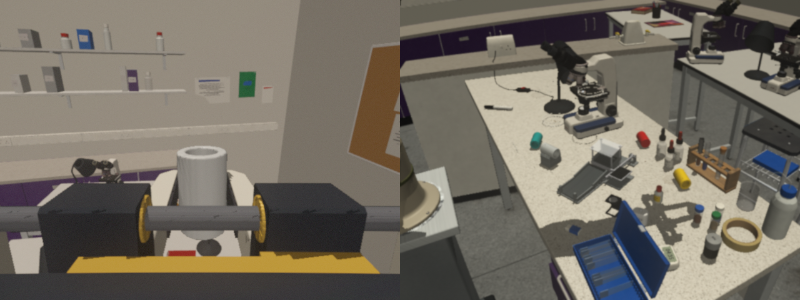

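```bash
python3 -m inch '[[0,0,0,0,0,0,15],[0,0,0,0,0,0,15],[0,0,0,0,0,0,15],[0,0,0,0,0,0,15],[0,0,0,0,0,0,15],[0,0,0,0,0,0,15],[0,0,0,0,0,0,15],[0,0,0,0,0,0,15],[0,0,0,0,0,0,15],[0,0,0,0,0,0,15]]' && python3 -c "
from h import *
print(np.abs(robot.read_state()['qd']).max()); print(robot.sign_off())"
```

```text
t: 19.95
ee_pos: [0.9122, -0.2249, 0.853]
tool_rot: [3.123, -1.483, -0.208]
wrist_force: [0.0, 0.6, -1.0]
grip_width: 0.37
0.0008903739329193237
the job is handed in; nothing more can be done
None
```

The job is handed in at about 20 s of the 64 s allowed. The gripper holds the adapter that came out of the lane with its hole facing up, about 0.85 m above the bench. No verdict is reported, so these are my own checks.

- **Pedal:** I pressed it with the closed fingertips until the force jumped from about 7 N to about 33 N, so it was on its stop. The adapter was in the tray when I looked.
- **Which end has the hole:** the side view showed the −y end flat. After the lift, the wrist view showed the hole rim on the other end, so I tilted that end up.
- **Last checks:**
  - The tool axis that carries the hole was about 5° (0.09 rad) from vertical. The rim sat at the same pixel before and after the last tilts, so the part had not slipped.
  - The arm was still, and the grip width was about 34.5 mm. That is slightly under the 36 mm diameter, but it stayed constant.
- **Other objects:** in the last side view the spare was on its rest and the eraser, tally counter and oil bottle looked untouched. I judged this by eye and did not measure it.

The tilt first stalled at about 49° because two joints came close to their limits. Reaching further out and higher fixed it, which is why the adapter ended so high.

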